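Hold the cooler poised above the processor

ROBOT

A 6-joint arm with a two-finger parallel gripper is mounted at the origin on the work surface. World frame = base frame: x ahead of the robot, y to its left, z up, the work surface at z = 0. Lengths are in m, angles in rad, forces in N, time in s.
With the tool pointing down it reaches from about 0.275 to 0.825 m from the base axis. Payload 4.9 kg.
Tool frame: the origin (TCP) lies at the very end of the fingers, on their centre line; the grasp point (between the pads) lies ctrl.grip_point_offset behind it (ctrl.grip_point_offset is the distance from the TCP to the grasp point, in m); z points along the fingers, x is the direction in which the jaws open and shut, and the axes are right-handed (so a half turn about z gives the same grasp; the last joint's range is limited). The gripper opens to 85 mm and grips with 20 to 120 N. Pads are 22 mm wide; open, the fingers measure 114 mm over their backs; the gripper's body (76 mm by 85 mm) begins 54 mm behind the grasp point. The pads swing forward as they close: fully open they stand 13 mm farther back than shut.
Start: joints at [0.987, 0.326, -0.193, 1.052, 0, 1.437], TCP at [0.239, 0.495, 0.198] pointing down, gripper open.
Joint ranges: [-2.65, 2.65], [-0.97, 1.79], [-1.3, 1.35], [-1.93, 2.1], [-1.47, 1.37], [-3.14, 3.14]. Speed limits (rad/s): [2.57, 2.57, 3.14, 3.14, 3.14, 3.14].

INTERFACE

Orientations are given as a unit quaternion [x, y, z, w].
In Python, from workcell import ctrl gives the robot as it stands.
- The arm moves only by the tool servo_tool, never from a script. Its argument "series" is a list of rows, each a list of 3 entries, a list of its own where there are three numbers: the closure in counts, from 0 (fully open) to 255 (shut), then the shift along the tool's x, y, z in mm, then the turn, a rotation vector about the tool's x, y, z in rad. In form: [[fingers, [dx, dy, dz], [ax, ay, az]], ...]. A call has 1 to 5 rows; each row shifts and turns the commanded pose from where the row before left it, along the tool's axes as they then stand; what a row does not reach is not made up. A row lasts 1/10 s, in which the tool goes at most 50 mm and 8.59 degrees, less where a joint would pass 70% of its speed; a pose out of reach is approached as far as the arm can. A call with a gripper value outside its range is refused whole. The fingers move at their own pace and stop on an object; the grip force is fixed at half the most. Time passes only in rows, so rows that do not move let the fingers close. It gives the time, the measured TCP pose, the force and the opening at its end, in the units of the state.
- ctrl.observe(): the state, without advancing time (a new reading comes with each control period).
- ctrl.read_camera(name): name is "scene" or "top"; returns a dict with "pixels" (420x560x3 uint8, blue, green, red), "vfov" (degrees; the focal length in pixels is half the picture's height over the tangent of half this angle, whatever the lens; pixels are square), "cx", "cy" (the principal point, pixels), "origin" and "attitude" of the camera in the world. Camera axes: x right, y down, z forward; pixel columns grow to the right and rows downward; lengths in m; the calibration is good to about 2 mm. A picture is of the moment at which its call begins. There is no depth.
- ctrl.sign_off(): hands the job in, once; it reports no verdict.
The state is a dict: "time": time; "qpos": joint angles; "dq": joint speeds; "joint_efforts": joint torques, N m; "tcp_pos": TCP position; "orientation": TCP orientation; "wrist_force": force on the tool from outside, world axes, zero at the start; "wrist_torque": the same for the moment, N m; "finger_gap": finger opening in m.
Only numpy, scipy, OpenCV 4.12 (cv2) and the standard library are available. Lean on these libraries where they do the work, as an engineer would, in place of code of your own. Each camera call takes 0.05 s, during which the arm holds its last target. There are 200 camera calls.

TASK

The processor cooler is parked in its holder with the edges of its base under two lips. Draw it straight out of the holder's open end, lift it and carry it over the tall parts that ring the processor without anything touching the board and without disturbing the jar, tub or screwdriver. Finish with the gripper still holding the cooler in the air, level and still, centred about one centimetre above the processor with its fins parallel to the memory modules and not touching the board, so that I can check the fit before it goes down.

Things in the scene. Friction and masses are not known exactly. Their poses are not given: they have to be found in the camera images.
- cooler: Loose metal cooler, 0.2 to 0.4 kg. Copper base 68 (x) x 76 (y) x 5 mm; on it a block of upright aluminium fins 58 (x) x 44 (y) mm, top 60 mm above the underside. The fins run along x: grip the block's flat outer faces at y = -22 and +22 mm. The base sticks out 16 mm beyond them. Origin: centre of the underside, z up. Same after a half turn. Its x axis starts along the holder's.
- holder: Fixed white plastic channel along its x axis, 80 mm wide inside, open at -x (roughly towards the robot), stop at +x. Floor x -150 to 50 mm, 104 mm wide, top 6 mm above the bench: the cooler slides on it. It starts with its origin at x = -20 to 0 and touches no lip. Origin: bench level, under the middle of the lips, z up.
- way_out (a point): Point on the holder's floor (6 mm above the bench) at holder x = -98 mm. Two lips over the channel, at x -46 to 46 mm, underside 14 and top 18 mm above the bench, 54 mm apart, cover the edges of the cooler's base: it cannot be lifted there. With its origin here, or anywhere beyond x = -80 mm, it is clear of them. Axes as the holder's.
- board: Fixed green computer board on a black tray, 176 x 176 mm, surface 12 mm above the bench. Touch nothing on it. Origin: bench level under its centre, z up. Heights above the bench: row of rear sockets at y = 63 to 86 mm, up to 46 mm; regulator heat sink at x = -78 to -62 mm, 35 mm; power socket at x = 69 to 79 mm, 25 mm; the rest within 60 mm of the centre 21 mm or less.
- memory (a point): Middle of the top edge of one of two upright memory modules on the board, the one next to the processor, 50 mm above the bench, at board y = -66 mm; the other is at y = -76 mm. Both are 133 mm long and run along the board's x axis. They are the tallest parts on the board.
- processor (a point): Centre of the top face of the processor, a bare square metal lid 38 x 38 mm in a white socket at the board's centre, 20 mm above the bench. Axes as the board's.
- jar: Bystander: a closed jar of screws standing between holder and board, 44 mm in diameter, 70 mm high. Origin: centre of its underside.
- tub: Bystander: a low white tub, 48 mm in diameter, 22 mm high, beyond the work. Origin: centre of its underside.
- screwdriver: Bystander: a screwdriver 170 mm long lying at the left of the work.
There are look-alikes about, which are no part of the job. Of the things that look like the board, the largest one is meant.

How it is judged:
By the outcome, as a careful person would: the job done as asked, in the order asked, and still so for the second after the job is handed in, while the arm keeps its last pose, push and grip.
It also fails if it takes over 45 s, if anything falls off the work surface, if the arm or the gripper's body presses on something with over 40 N, if the wrist force passes 120 N, or if a joint passes its speed limit or range.

## Working session

There is one attempt and no reset: what is moved stays moved. The work goes in short steps, Python scripts to look and compute and a tool call to move; the robot and the scene stay as the last step left them, time stands still between calls to the robot, and variables do not carry over. Pictures are saved under pics/ and viewed, on a budget of 10 in all, crops included, one or two more only if the job needs it, and the job is handed in when it is done.

Besides the shell and the picture viewer there is one more tool, called after "Call:" as name(argument=value, ...), one argument or row to a line, values as JSON. servo_tool: Moves the arm, as the interface text tells. Its arguments: {"type":"object","properties":{"series":{"type":"array","items":{"type":"array"}}},"required":["series"]}

```bash
mkdir -p pics; python3 - <<'E'
from workcell import ctrl
import cv2
print(ctrl.grip_point_offset, ctrl.observe())
for n in ("scene","top"):
    d=ctrl.read_camera(n); cv2.imwrite(f"pics/{n}0.png",d["pixels"]); print(n,{k:v for k,v in d.items() if k!="pixels"})
E
```

```text
0.0187 {'time': 0.0, 'qpos': array([ 9.86779165e-01,  3.26993197e-01, -1.93622780e-01,  1.05199605e+00,
       -9.31667447e-06,  1.43661639e+00]), 'dq': array([-4.94044254e-04, -1.36166939e-03, -7.74733794e-04,  2.32833607e-05,
        3.60745878e-04, -3.17077610e-04]), 'joint_efforts': array([-1.21721703e-03, -4.43399477e+01,  2.62439042e+01,  1.55625853e-02,
       -1.15597918e-04, -2.21018689e-05]), 'tcp_pos': array([0.2387629 , 0.49473322, 0.19726028]), 'orientation': array([ 8.46999933e-01,  5.31592221e-01, -8.24673252e-04,  3.79641497e-04]), 'wrist_force': array([ 1.21087377, -0.61330156, -0.59244753]), 'wrist_torque': array([ 0.02250295, -0.0467181 , -0.02294926]), 'finger_gap': 0.08534834223819074}
scene {'vfov': 54.70113913546141, 'cx': 287.7173398275356, 'cy': 214.1692901037951, 'origin': array([1.1265667 , 0.13416525, 0.8957272 ]), 'attitude': array([ 0.63688669,  0.7147614 , -0.21627937, -0.19161085])}
top {'vfov': 47.37853417009067, 'cx': 274.5284928597117, 'cy': 217.15435976524586, 'origin': array([0.42702104, 0.06089447, 1.23762912]), 'attitude': array([ 0.70637477, -0.7056774 ,  0.0398101 , -0.0383306 ])}
```

View pics/scene0.png

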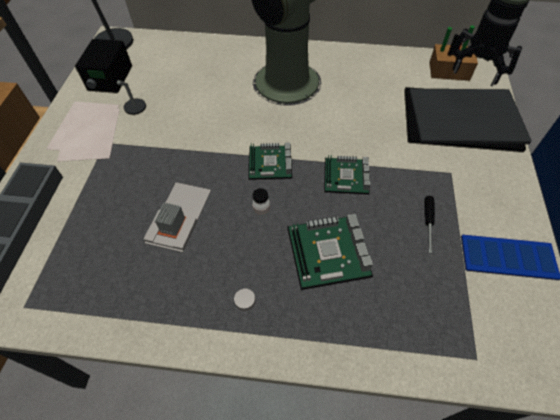

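View pics/top0.png

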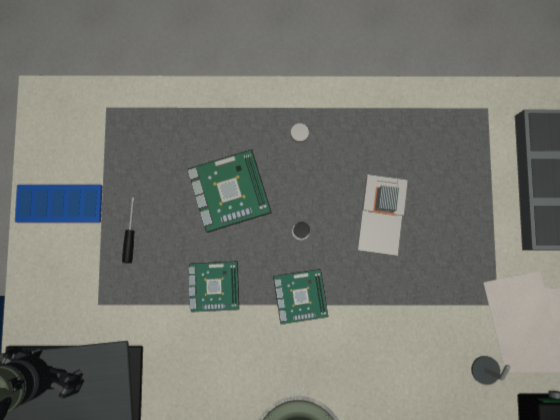

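The scene view shows the big board at about (330,250), the holder with the cooler at (175,220), the jar at (261,199), the tub at (244,298), and two smaller look-alike boards. In the top view the board is at (230,190), the holder at (385,215), the cooler at (387,198) and the jar at (301,230).

```bash
cat > h.py <<'E'
import numpy as np, cv2
from scipy.spatial.transform import Rotation as R
from workcell import ctrl
def cam(n):
    d=ctrl.read_camera(n); d["f"]=210/np.tan(np.radians(d["vfov"]/2)); d["R"]=R.from_quat(d["attitude"]).as_matrix(); return d
def cast(d,uv,z):
    uv=np.atleast_2d(uv).astype(float)
    r=np.c_[(uv[:,0]-d["cx"])/d["f"],(uv[:,1]-d["cy"])/d["f"],np.ones(len(uv))]@d["R"].T
    return d["origin"]+r*((z-d["origin"][2])/r[:,2])[:,None]
def proj(d,p):
    c=(np.atleast_2d(p)-d["origin"])@d["R"]; return c[:,:2]/c[:,2:]*d["f"]+[d["cx"],d["cy"]]
def big(m,box):
    x0,y0,x1,y1=box; k=np.zeros(m.shape,np.uint8); k[y0:y1,x0:x1]=m[y0:y1,x0:x1]
    cs,_=cv2.findContours(k,cv2.RETR_EXTERNAL,cv2.CHAIN_APPROX_NONE)
    return max(cs,key=cv2.contourArea)
E
python3 - <<'E'
from h import *
np.set_printoptions(precision=4,suppress=True)
boxes={"top":dict(b=(175,140,285,240),h=(345,165,420,265),cpu=(205,165,255,215)),"scene":dict(b=(280,205,385,295),h=(135,170,220,260),cpu=(305,230,355,270))}
for n in boxes:
    d=cam(n); p=d["pixels"]; hsv=cv2.cvtColor(p,cv2.COLOR_BGR2HSV)
    green=((hsv[...,0]>50)&(hsv[...,0]<90)&(hsv[...,1]>90)&(hsv[...,2]>40)).astype(np.uint8)
    white=((hsv[...,1]<45)&(hsv[...,2]>135)).astype(np.uint8)
    vis=p.copy()
    for k,m,z in (("b",green,.012),("h",white,.006),("cpu",white,.019)):
        c=big(m,boxes[n][k]); hull=cv2.convexHull(c).reshape(-1,2)
        w=cast(d,hull,z)[:,:2]
        r=cv2.minAreaRect((w*1000).astype(np.float32)); print(n,k,r)
        q=np.c_[cv2.boxPoints(r)/1000,np.full(4,z)]
        cv2.polylines(vis,[proj(d,q).round().astype(int)],True,(0,0,255),1)
    # zoom
    Z={"top":(175,115,420,265),"scene":(135,165,390,310)}[n]
    v=vis[Z[1]:Z[3],Z[0]:Z[2]]; cv2.imwrite(f"pics/z_{n}.png",cv2.resize(v,None,fx=3.1,fy=3.1,interpolation=cv2.INTER_NEAREST))
    np.save(f"pics/{n}.npy",p)
E
```

```text
top b ((633.7689208984375, 176.62515258789062), (169.35951232910156, 168.79421997070312), 17.153425216674805)
top h ((571.0796508789062, -221.41017150878906), (106.02666473388672, 199.30703735351562), 81.79169464111328)
top cpu ((633.5899658203125, 176.64051818847656), (51.87083435058594, 52.17267990112305), 17.233091354370117)
scene b ((635.459716796875, 176.03500366210938), (172.54869079589844, 170.40345764160156), 17.265296936035156)
scene h ((570.5523071289062, -219.8590545654297), (100.52667999267578, 188.387939453125), 81.96067810058594)
scene cpu ((637.7230834960938, 176.58912658691406), (49.79355239868164, 49.80474090576172), 17.04848289489746)
```

View pics/z_top.png

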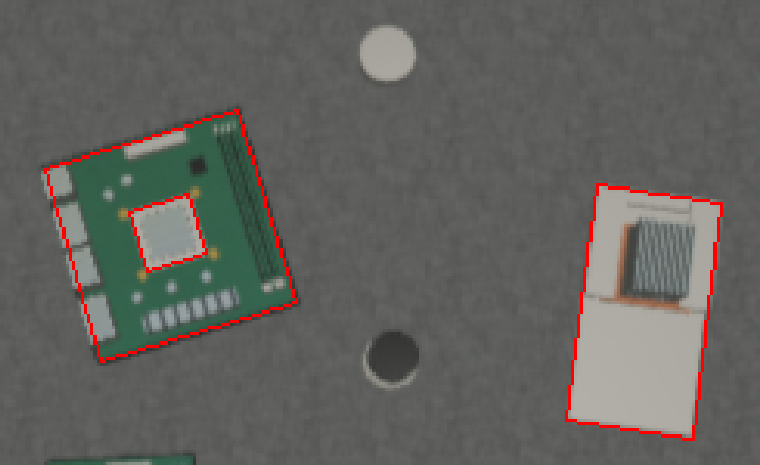

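View pics/z_scene.png

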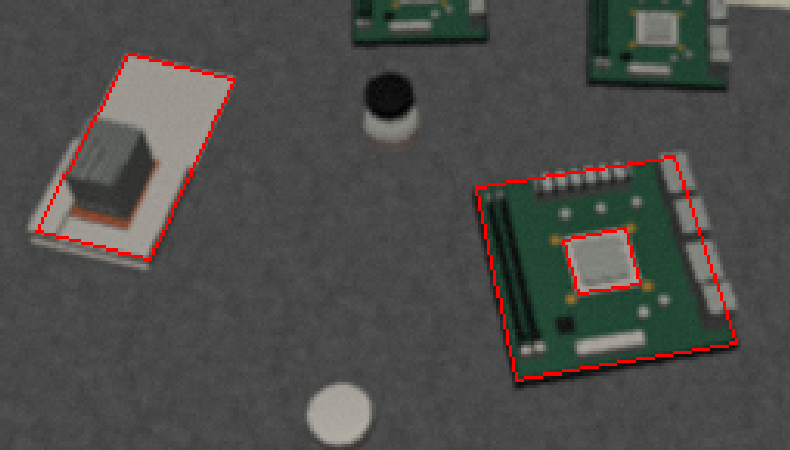

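The zoomed views show the board outline and socket fitted well, with centre near (0.6355, 0.1766) and yaw about +17.2°. The holder axis is at about −8.2°. The fin top lies at zoomed top pixels x 636–694, y 218–298, and in the zoomed scene view its top face is near (110,145).

```bash
python3 - <<'E'
from h import *
np.set_printoptions(precision=4,suppress=True)
d=cam("top")
uv=np.array([[636,218],[694,222],[686,298],[634,294],[663,258]])/3.1+[175,115]
w=cast(d,uv,.066)[:,:2]; print("top fins",w)
s=cam("scene")
w2=cast(s,np.array([[98,121],[146,124],[124,188],[72,178],[110,152]])/3.1+[135,165],.066)[:,:2]; print("scene",w2)
a=np.radians(-8.2); X=np.array([np.cos(a),np.sin(a)]); Y=np.array([-X[1],X[0]])
o=np.array([.571,-.2206])+.05*X
print("holder o",o)
for q in (w[:4].mean(0),w2[:4].mean(0)): print("cooler in holder",(q-o)@X,(q-o)@Y)
g=cv2.cvtColor(d["pixels"],cv2.COLOR_BGR2GRAY)
print(g[180:216,374:404:1][::3])
# jar lid, world at 70mm
print("jar",cast(d,np.array([391,356])/3.1+[175,115],.07), cast(s,np.array([390,95])/3.1+[135,165],.07))
E
```

```text
top fins [[ 0.6369 -0.2037]
 [ 0.6337 -0.25  ]
 [ 0.5724 -0.242 ]
 [ 0.5755 -0.2006]
 [ 0.6045 -0.2245]]
scene [[ 0.5837 -0.2345]
 [ 0.5822 -0.1953]
 [ 0.6433 -0.1967]
 [ 0.639  -0.2395]
 [ 0.6118 -0.2167]]
holder o [ 0.6205 -0.2277]
cooler in holder -0.01621870075809905 0.0013613560248330403
cooler in holder -0.009948731409712336 0.009908618950364682
[[168 168 166 149 154 153 155 153 156 160 160 161 165 166 166 165 166 166
  166 167 166 167 164 146 162 164 163 163 163 163]
 [168 168 168 168 168 168 167 166 166 165 166 165 164 165 164 163 156 155
  147 140 140 140 140 146 164 166 166 166 166 166]
 [169 167 160 157 155 151 118  97 128 115 119 136 123 149 138 144 145 146
  155 150 157 157 148 152 158 165 167 166 166 166]
 [167 156 121  88  70  68  76 112 104 131 100 130 105 112 123  98 122 104
  127 118 105 132  95 129 113 159 166 167 167 167]
 [166 137 112  77  68  68  80 130  99 125 108 103 130  95 131 104 118 122
  104 126  97 125 107 103 139 163 167 167 167 167]
 [163 125  96  73  68  71  95 126 108 103 131  95 129 103 112 123 100 131
   98 125 109 103 130 100 156 167 167 167 167 167]
 [152 119  83  70  67  77 118 104 125  96 125 107 103 130 101 122 101 116
  116 103 131 100 130 113 160 167 168 168 168 167]
 [136 107  76  68  66  80 131 106 126 108 103 130  94 130 104 112 121 105
  131  98 125 107 103 138 164 168 168 168 168 168]
 [126  94  72  67  71  93 116 115 101 125  98 130 104 110 121  98 121 103
  125 108 103 130 100 155 168 169 168 168 168 167]
 [120  83  69  68  74 102  96 123  89 118 105 102 128  93 130 102 115 114
  101 125  97 130 113 160 168 168 169 168 168 166]
 [112  98  90  93  95  84  90  89  78  82  76  82  83  83  91  76  78  76
   69  78  80 105 136 166 169 169 169 169 169 165]
 [167 156 151 145 138 142 140 139 137 131 126 117 119 122 119 121 119 115
  115 117 149 158 161 162 167 168 168 167 167 158]]
jar [[ 0.5255 -0.0066  0.07  ]] [[ 0.5341 -0.0042  0.07  ]]
```

Call:
servo_tool(
  series=[
    [0,[0,0,0],[0,0,-0.1]],
    [0,[-35,35,0],[0,0,-0.1]],
    [0,[-35,35,0],[0,0,-0.1]],
    [0,[-35,35,0],[0,0,0]],
    [0,[-35,35,0],[0,0,0]],
  ],
)

```text
time: 0.8
tcp_pos: [0.3446, 0.3268, 0.1982]
orientation: [0.758, 0.653, 0.0, 0.0]
wrist_force: [0.5, -0.1, -0.8]
finger_gap: 0.0854
```

Call:
servo_tool(
  series=[
    [0,[-38,26,0],[0,0,0]],
    [0,[-38,26,0],[0,0,0]],
    [0,[-38,26,0],[0,0,0]],
    [0,[-38,26,0],[0,0,0]],
    [0,[-38,26,0],[0,0,0]],
  ],
)

```text
time: 1.3
tcp_pos: [0.4448, 0.1192, 0.1983]
orientation: [0.758, 0.652, 0.0, 0.0]
wrist_force: [0.6, 0.0, -0.5]
finger_gap: 0.0855
```

Call:
servo_tool(
  series=[
    [0,[-38,26,0],[0,0,0]],
    [0,[-38,26,0],[0,0,0]],
    [0,[-38,26,0],[0,0,0]],
    [0,[-38,26,0],[0,0,0]],
    [0,[-38,26,0],[0,0,0]],
  ],
)

```text
time: 1.8
tcp_pos: [0.5449, -0.0882, 0.1981]
orientation: [0.758, 0.652, 0.0, 0.0]
wrist_force: [1.0, 0.9, 0.5]
finger_gap: 0.0851
```

Call:
servo_tool(
  series=[
    [0,[-38,26,0],[0,0,0]],
    [0,[-38,26,0],[0,0,0]],
    [0,[-38,26,0],[0,0,0]],
    [0,[0,0,0],[0,0,0]],
    [0,[0,0,0],[0,0,0]],
  ],
)

```text
time: 2.3
tcp_pos: [0.6042, -0.2115, 0.1971]
orientation: [0.759, 0.652, -0.0, -0.001]
wrist_force: [-0.6, 0.8, -0.2]
finger_gap: 0.0856
```

Call:
servo_tool(
  series=[
    [0,[-12,5,30],[0,0,-0.008]],
    [0,[0,0,40],[0,0,0]],
    [0,[0,0,20],[0,0,0]],
    [0,[0,0,0],[0,0,0]],
  ],
)

```text
time: 2.7
tcp_pos: [0.6046, -0.2205, 0.1048]
orientation: [0.755, 0.656, -0.001, -0.003]
wrist_force: [-0.7, -0.0, -0.1]
finger_gap: 0.0856
```

```bash
python3 - <<'E'
from h import *
o=ctrl.observe(); print(o["tcp_pos"],o["orientation"])
d=cam("scene"); a=cam("top")
u=d["pixels"][140:270,110:250]; v=a["pixels"][150:280,330:450]
cv2.imwrite("pics/c1.png",cv2.resize(np.hstack([u,v]),None,fx=3,fy=3,interpolation=cv2.INTER_CUBIC))
E
```

```text
[ 0.60461268 -0.22046275  0.10478926] [ 0.75493605  0.65578842 -0.00129036 -0.00338333]
```

View pics/c1.png

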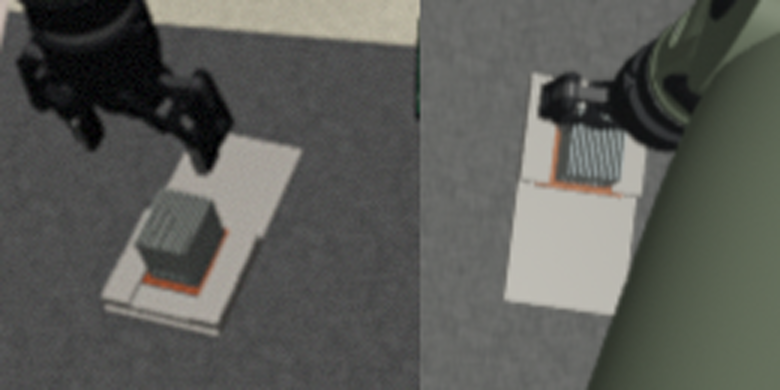

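```bash
python3 - <<'E'
from h import *
o=ctrl.observe(); print(o["tcp_pos"],o["orientation"])
d=cam("scene"); t=cam("top"); p=o["tcp_pos"]; Rm=R.from_quat(o["orientation"]).as_matrix()
for s in (-.05,0,.05):
  for z in (0,-.013):
    q=p+Rm@[s,0,z]
    print(s,z,(proj(d,q)-[110,140])*3,(proj(t,q)-[330,150])*3+[420,0])
for q in ([.6,-.2245,.066],[.613,-.2245,.066]): print((proj(d,q)-[110,140])*3,(proj(t,q)-[330,150])*3+[420,0])
E
```

```text
[ 0.60759758 -0.22217495  0.10885478] [ 7.54987223e-01  6.55739492e-01  1.33593564e-05 -1.07575897e-04]
-0.05 0 [[105.06526551 174.12210555]] [[669.00526621 141.59410575]]
-0.05 -0.013 [[100.20696627 164.45329262]] [[673.79866647 139.0822015 ]]
0 0 [[163.04758524 187.03821134]] [[606.54348675 132.81368758]]
0 -0.013 [[158.81214441 177.44438748]] [[610.61954105 130.20281611]]
0.05 0 [[221.88760594 200.14537806]] [[544.15424304 124.04346595]]
0.05 -0.013 [[218.29416277 190.62985279]] [[547.51462323 121.33386008]]
[[176.14723686 209.3220643 ]] [[596.79619119 150.12833037]]
[[171.75692139 222.37438634]] [[596.39462738 134.54160664]]
```

The crop shows the open jaws straddling the cooler: fin top centre is near (176,219) in the scene half and (595,150) in the top half, within a few mm of the TCP. I'll descend and close.

Call:
servo_tool(
  series=[
    [0,[-2,1,25],[0,0,0]],
    [0,[0,0,25],[0,0,0]],
    [0,[0,0,20],[0,0,0]],
    [0,[0,0,9],[0,0,0]],
    [0,[0,0,0],[0,0,0]],
  ],
)

```text
time: 3.4
tcp_pos: [0.6083, -0.2252, 0.0291]
orientation: [0.755, 0.655, -0.0, -0.0]
wrist_force: [-0.5, -0.2, -0.2]
finger_gap: 0.0857
```

Call:
servo_tool(
  series=[
    [80,[0,0,0],[0,0,0]],
    [80,[0,0,0],[0,0,0]],
    [80,[0,0,0],[0,0,0]],
    [80,[0,0,0],[0,0,0]],
  ],
)

```text
time: 3.8
tcp_pos: [0.6089, -0.2257, 0.0299]
orientation: [0.755, 0.655, 0.0, 0.001]
wrist_force: [0.8, -0.0, 0.8]
finger_gap: 0.0587
```

Call:
servo_tool(
  series=[
    [110,[0,0,0],[0,0,0]],
    [115,[0,0,0],[0,0,0]],
    [120,[0,0,0],[0,0,0]],
    [120,[0,0,0],[0,0,0]],
  ],
)

```text
time: 4.2
tcp_pos: [0.6084, -0.2253, 0.0291]
orientation: [0.755, 0.655, 0.0, -0.0]
wrist_force: [0.5, 0.3, -0.4]
finger_gap: 0.0449
```

Call:
servo_tool(
  series=[
    [255,[0,0,0],[0,0,0]],
    [255,[0,0,0],[0,0,0]],
    [255,[0,0,0],[0,0,0]],
    [255,[0,0,0],[0,0,0]],
  ],
)

```text
time: 4.6
tcp_pos: [0.6085, -0.2252, 0.0298]
orientation: [0.755, 0.655, 0.0, 0.0]
wrist_force: [-0.9, 2.8, 5.3]
finger_gap: 0.0397
```

Call:
servo_tool(
  series=[
    [255,[0,-5,0],[0,0,0]],
    [255,[0,-10,0],[0,0,0]],
    [255,[0,-10,0],[0,0,0]],
  ],
)

```text
time: 4.9
tcp_pos: [0.5849, -0.2226, 0.0298]
orientation: [0.755, 0.655, 0.001, 0.002]
wrist_force: [4.3, -1.4, 6.3]
finger_gap: 0.0397
```

Call:
servo_tool(
  series=[
    [255,[0,-15,0],[0,0,0]],
    [255,[0,-15,0],[0,0,0]],
    [255,[0,-15,0],[0,0,0]],
    [255,[0,-16,0],[0,0,0]],
    [255,[0,0,0],[0,0,0]],
  ],
)

```text
time: 5.4
tcp_pos: [0.5211, -0.2133, 0.0297]
orientation: [0.756, 0.655, -0.001, -0.0]
wrist_force: [-3.0, 1.1, 7.7]
finger_gap: 0.0398
```

```bash
python3 - <<'E'
from h import *
d=cam("scene"); o=ctrl.observe(); print(o["tcp_pos"],o["orientation"],o["wrist_force"],o["wrist_torque"],o["finger_gap"])
cv2.imwrite("pics/c2.png",cv2.resize(d["pixels"][130:270,110:250],None,fx=4,fy=4,interpolation=cv2.INTER_CUBIC))
E
```

```text
[ 0.52105422 -0.21332145  0.02971649] [ 7.55719917e-01  6.54893926e-01 -1.05615372e-03 -4.86568954e-04] [-3.7532748   0.21108678  9.12241246] [0.11073867 0.76820907 0.00920517] 0.04002243244894209
```

View pics/c2.png

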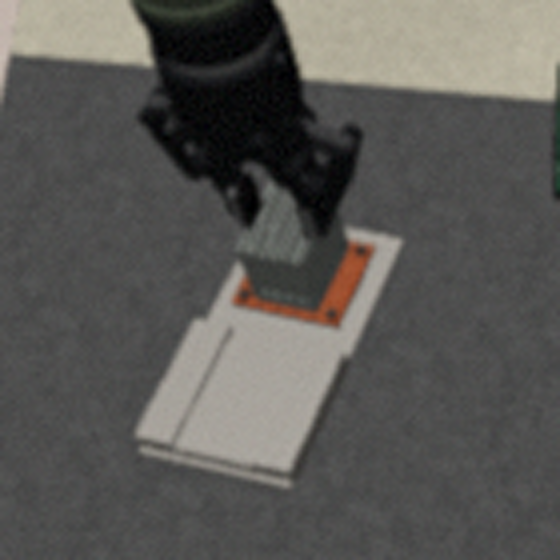

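The crop shows the cooler in the jaws, clear of the lips. The copper base's front edge runs (235,303)–(340,325), about 11 mm or more before the lips at (200,320)–(350,352). Next I measure the cooler relative to the tool, then lift.

```bash
python3 - <<'E'
from h import *
np.set_printoptions(precision=4,suppress=True)
d=cam("scene"); o=ctrl.observe(); p=o["tcp_pos"]; Rm=R.from_quat(o["orientation"]).as_matrix()
w=cast(d,np.array([[235,303],[340,325],[373,245]])/4+[110,130],.011)
print(w, ((w-p)@Rm)*1000)
E
```

```text
[[ 0.5525 -0.2518  0.011 ]
 [ 0.5618 -0.1783  0.011 ]
 [ 0.495  -0.1718  0.011 ]] [[-33.5728  36.6326  18.6335]
 [ 40.4835  35.3668  18.5643]
 [ 37.4214 -31.6523  18.7381]]
```

Call:
servo_tool(
  series=[
    [255,[0,0,-3],[0,0,0]],
    [255,[0,0,-10],[0,0,0]],
    [255,[0,0,-20],[0,0,0]],
    [255,[0,0,-25],[0,0,0]],
    [255,[0,0,-25],[0,0,0]],
  ],
)

```text
time: 6.0
tcp_pos: [0.5222, -0.2127, 0.1124]
orientation: [0.755, 0.655, -0.0, -0.001]
wrist_force: [-0.8, 0.3, -3.3]
finger_gap: 0.0398
```

Call:
servo_tool(
  series=[
    [255,[0,0,-25],[0,0,0]],
    [255,[0,0,-20],[0,0,0]],
    [255,[0,0,0],[0,0,0]],
    [255,[0,0,0],[0,0,0]],
  ],
)

```text
time: 6.4
tcp_pos: [0.5229, -0.2131, 0.1566]
orientation: [0.755, 0.655, -0.0, -0.0]
wrist_force: [0.3, 1.1, -3.4]
finger_gap: 0.0396
```

Call:
servo_tool(
  series=[
    [255,[15,2,0],[0,0,0]],
    [255,[32,4,0],[0,0,0]],
    [255,[32,5,0],[0,0,0]],
    [255,[32,4,0],[0,0,0]],
    [255,[32,5,0],[0,0,0]],
  ],
)

```text
time: 6.9
tcp_pos: [0.5621, -0.0721, 0.1553]
orientation: [0.755, 0.655, -0.001, -0.002]
wrist_force: [-0.8, -0.2, -3.4]
finger_gap: 0.0394
```

Call:
servo_tool(
  series=[
    [255,[32,4,0],[0,0,0]],
    [255,[32,5,0],[0,0,0]],
    [255,[32,4,0],[0,0,0]],
    [255,[32,5,0],[0,0,0]],
    [255,[32,4,0],[0,0,0]],
  ],
)

```text
time: 7.4
tcp_pos: [0.6064, 0.0831, 0.1551]
orientation: [0.755, 0.655, -0.001, -0.001]
wrist_force: [0.1, -0.7, -3.1]
finger_gap: 0.04
```

Call:
servo_tool(
  series=[
    [255,[32,5,0],[0,0,0]],
    [255,[32,4,0],[0,0,0]],
    [255,[23,3,0],[0,0,0]],
    [255,[11,2,0],[0,0,0]],
    [255,[0,0,0],[0,0,-0.05]],
  ],
)

```text
time: 7.9
tcp_pos: [0.6344, 0.1778, 0.1552]
orientation: [0.738, 0.675, -0.001, -0.001]
wrist_force: [-0.3, -0.3, -4.1]
finger_gap: 0.0398
```

Call:
servo_tool(
  series=[
    [255,[0,0,0],[0,0,-0.1]],
    [255,[0,0,0],[0,0,-0.1]],
    [255,[0,0,0],[0,0,-0.1]],
    [255,[0,0,0],[0,0,-0.09]],
    [255,[0,0,0],[0,0,0]],
  ],
)

```text
time: 8.4
tcp_pos: [0.6344, 0.1754, 0.1558]
orientation: [0.594, 0.804, -0.001, -0.001]
wrist_force: [-0.5, 0.3, -2.8]
finger_gap: 0.0396
```

Call:
servo_tool(
  series=[
    [255,[0,0,0],[0,0,0]],
    [255,[0,0,0],[0,0,0]],
  ],
)

```text
time: 8.6
tcp_pos: [0.635, 0.1756, 0.1566]
orientation: [0.595, 0.804, -0.0, -0.0]
wrist_force: [0.5, 0.5, -4.7]
finger_gap: 0.0396
```

Call:
servo_tool(
  series=[
    [255,[0,0,20],[0,0,0]],
    [255,[0,0,25],[0,0,0]],
    [255,[0,0,20],[0,0,0]],
    [255,[0,0,5],[0,0,0]],
    [255,[0,0,0],[0,0,0]],
  ],
)

```text
time: 9.1
tcp_pos: [0.6346, 0.1756, 0.0863]
orientation: [0.594, 0.804, -0.001, -0.001]
wrist_force: [0.4, -0.4, -2.9]
finger_gap: 0.04
```

```bash
python3 - <<'E'
from h import *
ctrl.read_camera("top")
d=cam("scene"); a=cam("top"); o=ctrl.observe(); print(o["tcp_pos"],o["orientation"],o["wrist_force"])
u=d["pixels"][180:305,270:395]; v=a["pixels"][125:250,170:295]
cv2.imwrite("pics/c3.png",cv2.resize(np.hstack([u,v]),None,fx=3.2,fy=3.2,interpolation=cv2.INTER_CUBIC))
E
```

```text
[0.63649413 0.1759373  0.08854151] [0.59432048 0.80422743 0.00084857 0.00082479] [ 0.17557882 -0.44764573 -2.46811833]
```

View pics/c3.png

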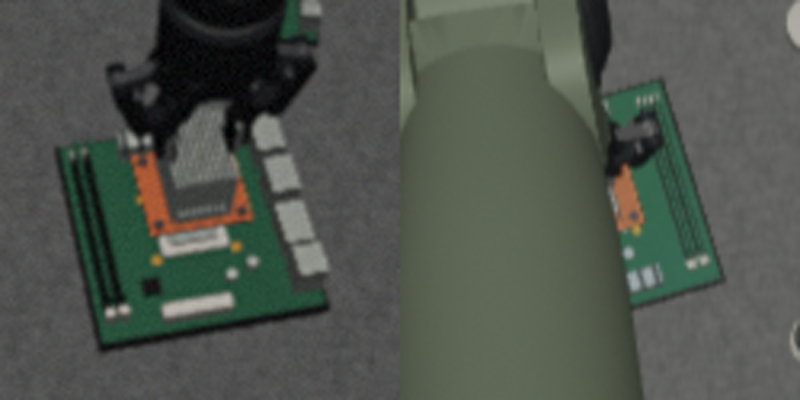

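The scene half shows the cooler over the socket: copper front-left corner (155,235), front-right (253,218), left edge up to about (130,150). The arm mostly hides the top view. Next I measure the base relative to the board with the scene camera.

```bash
cat > base.py <<'E'
from h import *
np.set_printoptions(precision=1,suppress=True)
o=ctrl.observe(); d=cam("scene"); p=o["tcp_pos"]; print(p,o["orientation"],o["wrist_force"])
hsv=cv2.cvtColor(d["pixels"],cv2.COLOR_BGR2HSV)
m=((hsv[...,0]<14)&(hsv[...,1]>110)&(hsv[...,2]>80)).astype(np.uint8)
hull=cv2.convexHull(big(m,(300,215,360,270))).reshape(-1,2)
w=cast(d,hull,p[2]-.0187)[:,:2]
a=np.radians(17.2); X=np.array([np.cos(a),np.sin(a)]); Y=np.array([-X[1],X[0]])
b=(w-[.6365,.1763])@np.c_[X,Y]*1000   # scene-camera CPU centre
print(b[:,0].max(),b[:,0].min(),b[:,1].max(),b[:,1].min()); print(b)
print(cv2.minAreaRect(b.astype(np.float32)))
print("tool in board",(p[:2]-[.6365,.1763])@np.c_[X,Y]*1000)
E
python3 base.py
```

```text
[0.6 0.2 0.1] [0.6 0.8 0.  0. ] [ 0.2 -0.4 -2.5]
35.62610389141304 -32.74180963882321 35.79132780962434 -40.244314687889855
[[-31.9 -24.3]
 [  4.6  34.9]
 [ 10.2  35.8]
 [ 29.3  35.4]
 [ 34.4  34.1]
 [ 35.6  26.6]
 [ 34.7 -34.8]
 [ 33.9 -39.3]
 [ 25.8 -39.9]
 [-15.1 -40.2]
 [-26.3 -40.2]
 [-31.8 -39. ]
 [-32.7 -29. ]]
((1.4258041381835938, -2.3411636352539062), (76.51639556884766, 67.54296875), 89.15692901611328)
tool in board [-0.1 -0.3]
```

Call:
servo_tool(
  series=[
    [255,[0,0,15],[0,0,0]],
    [255,[0,0,12],[0,0,0]],
    [255,[0,0,5],[0,0,0]],
    [255,[0,0,0],[0,0,0]],
    [255,[0,0,0],[0,0,0]],
  ],
)

```text
time: 9.8
tcp_pos: [0.6356, 0.1758, 0.0554]
orientation: [0.594, 0.804, 0.0, 0.0]
wrist_force: [-0.7, 0.3, -3.4]
finger_gap: 0.0395
```

```bash
sed -i 's/precision=1/precision=4/' base.py; python3 base.py
```

```text
[0.6356 0.1758 0.0554] [0.5942 0.8043 0.0001 0.0001] [-0.6657  0.3329 -3.3757]
36.092749140484344 -32.66671928897348 35.76955818009895 -39.93565206160504
[[-31.7606 -22.3524]
 [  1.8452  34.5936]
 [  7.6628  35.5413]
 [ 16.0997  35.7696]
 [ 27.0805  35.2873]
 [ 34.8986  33.1752]
 [ 36.0927  -3.8459]
 [ 34.7436 -25.4134]
 [ 32.1263 -39.3658]
 [ 23.9041 -39.9357]
 [-20.6572 -39.8724]
 [-31.6972 -37.4461]
 [-32.6667 -27.1798]]
((1.7321052551269531, -2.0571212768554688), (75.69406127929688, 68.72628784179688), 89.91869354248047)
tool in board [-1.0267 -0.1768]
```

Call:
servo_tool(
  series=[
    [255,[1.5,0,1.5],[0,0,0]],
    [255,[0,0,0],[0,0,0]],
    [255,[0,0,0],[0,0,0]],
    [255,[0,0,0],[0,0,0]],
    [255,[0,0,0],[0,0,0]],
  ],
)

```text
time: 10.35
tcp_pos: [0.635, 0.1772, 0.0537]
orientation: [0.594, 0.804, 0.0, 0.0]
wrist_force: [-0.1, -0.7, -4.6]
finger_gap: 0.0397
```

```bash
python3 base.py | sed '3,15d'; python3 - <<'E'
from h import *
d=cam("scene"); cv2.imwrite("pics/c4.png",cv2.resize(d["pixels"][175:310,215:395],None,fx=4,fy=4,interpolation=cv2.INTER_CUBIC))
o=ctrl.observe(); print(o["tcp_pos"],abs(o["dq"]).max())
E
```

```text
[0.635  0.1772 0.0537] [0.5942 0.8043 0.     0.0001] [-0.0516 -0.7411 -4.5532]
34.83240019483604 -33.624167503549735 37.634798303636224 -38.46920566458898
 [-27.1045 -38.3759]
 [-32.6528 -37.1565]
 [-33.6242 -26.87  ]]
((0.63726806640625, -0.3897132873535156), (76.08741760253906, 68.4126968383789), 89.8809585571289)
tool in board [-1.1693  1.3182]
[0.63493738 0.17719621 0.05360495] 0.0015230208934556733
```

View pics/c4.png

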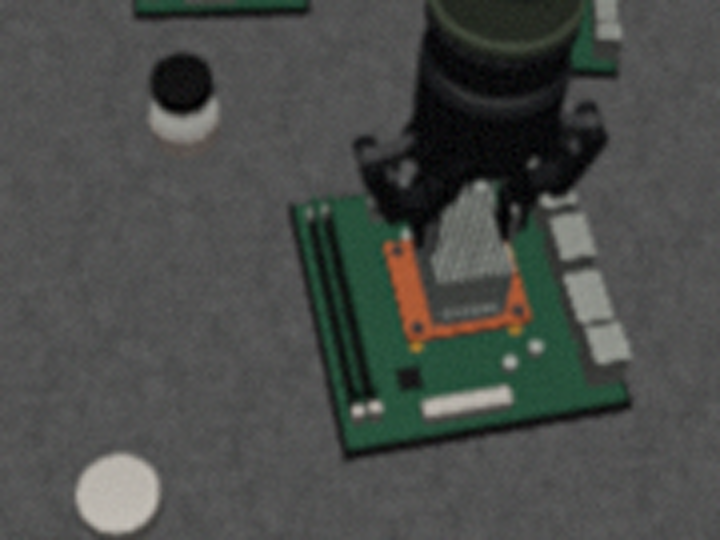

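The cooler is level over the processor, with its base at (385–535, 240–340) and its edges parallel to the memory modules. The jar at (183,95) and tub at (118,493) are where they were. Handing in.

```bash
python3 -c "
from workcell import ctrl
print(ctrl.sign_off())"
```

```text
the job is handed in; nothing more can be done
None
```

The cooler is out of the holder and held over the processor, and the job is handed in after about 10.5 s on the robot's clock. I gripped the fin block, drew the cooler about 87 mm straight out until it was clear of the lips, then lifted it. I carried it with its underside about 13 cm up, over the jar and the board's tall parts, turned it 25° and lowered it.

**Last checks:**
- **Centring:** the scene camera puts the base within 1 mm of the processor centre. The arm's own pose is about 1.2 and 1.3 mm off my board estimate, and the two cameras disagree by up to 4 mm on where the processor is. I'd trust centring to about 2–3 mm.
- **Alignment:** the fins are parallel to the memory modules to within about half a degree, and the tool is level.
- **Height:** the underside is about 10 mm above the processor, worked out from the arm's height at the grasp, not measured directly.
- **Stillness and contact:** the arm is still, and the wrist force of 3–4.5 N matches the cooler's weight alone. Nothing suggests contact with the board.
- **Bystanders:** the jar and tub look untouched in the final picture. The screwdriver was outside that picture, and the arm never went low near it.

**Did not agree:**
- The finger opening reads 39.7 mm on the 44 mm fin block, which I put down to pad give. The cooler did not slip.
- The arm blocked the top camera at the end, so it could not confirm the final position.

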